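# Pack out a porcelain pot in a painting jig and hold it clamped

### The arm

A 6-joint arm with a two-finger parallel gripper is mounted at the origin on the work surface. World frame = base frame: x ahead of the robot, y to its left, z up, the work surface at z = 0. Lengths are in m, angles in rad, forces in N, time in s.
With the tool pointing down it reaches from about 0.275 to 0.825 m from the base axis. Payload 5.2 kg.
Tool frame: the origin (TCP) lies on the centre line of the jaws, within the pads' length; the fingertips stand 25 mm ahead of it and the grasp point (between the pads) lies 6 mm ahead of it; z points along the fingers, y is the line along which they close (so a half turn about z gives the same grasp; the last joint's range is limited). The gripper opens to 93 mm and grips with 3 to 60 N. Pads are 15 mm wide; open, the fingers measure 128 mm over their backs; the gripper's body (75 mm by 188 mm) begins 65 mm behind the grasp point.
Start: joints at [-1.411, 0.259, 1.535, -0, 1.348, -0.203], TCP at [0.195, -0.514, 0.244] pointing down, gripper open.
Joint ranges: [-3.14, 3.14], [-0.91, 2.08], [0.19, 2.58], [-1.22, 4.36], [0.22, 2.71], [-3.12, 3.12]. Speed limits (rad/s): [2.57, 2.57, 3.14, 3.14, 3.14, 3.14].

### API

Orientations are given as a unit quaternion [w, x, y, z].
In Python, from station import telemetry, eyes, env gives the robot as it stands.
- The arm moves only by the shell command python3 -m creep 'ROWS'. ROWS is a JSON object of lists of equal length, an entry for each row: "dp": the shift along the tool's x, y, z scaled (see below), a list of three; "angular": the turn, a rotation vector about the tool's x, y, z scaled (see below), a list of three; "fingers": the opening, from 0 (shut) to 1 (fully open). A call has 1 to 12 rows; each row shifts and turns the commanded pose from where the row before left it, along the tool's axes as they then stand; what a row does not reach is not made up. The controller multiplies each number of a shift by 0.04 m and each number of a turn by 0.1 rad. A row lasts 1/8 s, in which the tool goes at most 62.5 mm and 10.7 degrees, less where a joint would pass 70% of its speed; a pose out of reach is approached as far as the arm can. A call with a number of a shift or a turn outside -1 to 1 is refused whole. A call with a gripper value outside its range is refused whole. The fingers move at their own pace and stop on an object; the grip force is fixed at half the most. Time passes only in rows, so rows that do not move let the fingers close. It gives the time, the measured TCP pose, the force, the opening and the grip force at its end, in the units of the state.
- telemetry.get_state(): the state, without advancing time (a new reading comes with each control period).
- eyes.get_image(name): name is "scene" or "top"; returns a dict with "color" (420x560x3 uint8, blue, green, red), "depth" (420x560 float32, m along the optical axis (not along the pixel's ray), 0 where there is no reading), "intrinsics" (3x3 intrinsics, pixels), "world_from_camera" (4x4, takes a point from camera to world coordinates). Camera axes: x right, y down, z forward; pixel columns grow to the right and rows downward; lengths in m; the calibration is good to about 2 mm. A picture is of the moment at which its call begins.
- env.hand_in(): hands the job in; it is judged then, once.
The state is a dict: "t": time; "q": joint angles; "qd": joint speeds; "tau": joint torques, N m; "position": TCP position; "tool_rot": TCP orientation; "wrist_force": force on the tool from outside, world axes, zero at the start; "torque": the same for the moment, N m; "finger_gap": opening from 0.0 (shut) to 1.0 (fully open); "grasp_force": force on a finger pad.
Only numpy, scipy, OpenCV 4.12 (cv2) and the standard library are available. Lean on these libraries where they do the work, as an engineer would, in place of code of your own. Each camera call takes 0.05 s, during which the arm holds its last target. There are 200 camera calls.

### The job

Clamp the rectangular porcelain pot in the wooden painting jig: stand packing slips from the rack upright, side by side, in the gap between the spring jaw and the pot, until pushing the jaw squeezes the slips and the pot firmly against the backstop clearly before the jaw reaches the end of its travel. Use no more slips than that takes, keep the others standing in the rack and leave the jar, bottle and mug alone; finish while still pushing the jaw, because its spring opens it as soon as you let go.

Things in the scene. Friction and masses are not known exactly. Their poses are not given: they have to be found in the camera images.
- jig: the fixed wooden jig: a flat bed 275 mm long (its x) and 90 mm wide, its upper face 14 mm above the table, lying across in front of the robot. Origin on the table plane, under the middle of the front face of the fully open jaw; its x axis is the direction in which the jaw closes, towards pot and backstop; z up. The bed runs from x = -110 to +165 mm. Pot, jaw and backstop are centred on the line y = 0
- jaw_slide (a joint): travel of the spring jaw in m: 0 fully open (where its return spring holds it), 0.036 at its end stop. The spring resists with about 1.5 N open to 3 N at the end. When the jaw is pushed and stops at 0.034 or more it has run to its end and the packing is too thin: one more slip is needed. Two or three slips are needed, depending on where the backstop has been set; with the right number the jaw stops between about 0.020 and 0.034, with one too many it stops sooner
- jaw: the moving jaw: an aluminium face plate 42 mm wide and 12 mm thick whose top is 52 mm above the table, and 46 mm behind the plate an upright push paddle 36 mm wide, 12 mm thick, from 26 to 80 mm above the table, on the same steel slide. Origin moves with the jaw: on the table plane below the middle of the front face, axes as the jig's
- jaw_face (a point): middle of the jaw's front face, 34 mm above the table: the gap begins here
- jaw_push (a point): middle of the paddle's flat rear face, 62 mm above the table, 70 mm behind the jaw's front face: push here along the jig's x with closed fingers, in the end leaning on it with about 10 N (40 mm of bed lie free behind the paddle)
- pot: white porcelain rectangular pot, open at the top, 56 mm long (its x, along the jig's x), 42 mm wide, 40 mm tall (top 54 mm above the table), about 220 g, standing loose on the bed 1 to 3 mm short of the backstop. Origin at the centre of its underside; its near face, where the gap ends, is 28 mm from the origin towards the jaw
- backstop: fixed aluminium block on the bed, 20 mm thick (its x), 70 mm wide, 44 mm tall, set at a different place along the jig each time; origin at the centre of its underside
- rack: fixed grey plastic rack, 152 mm long (its x) and 60 mm wide, with four open slots 17 mm wide at 38 mm spacing along x, slot floor 6 mm and divider tops 26 mm above the table; one slip in each. Origin on the table plane under its middle
- slip0: a plain dark wood packing slip, a flat block 14 mm thick (its x) by 50 mm wide (its y) by 70 mm tall (its z), about 34 g, standing upright in the rack at the start; origin at the centre of its underside. Best pinched across its 50 mm width (wider than pot and jaw), near the top, from above. The four slips are alike and any may be used
- slip1: a plain dark wood packing slip, a flat block 14 mm thick (its x) by 50 mm wide (its y) by 70 mm tall (its z), about 34 g, standing upright in the rack at the start; origin at the centre of its underside. Best pinched across its 50 mm width (wider than pot and jaw), near the top, from above. The four slips are alike and any may be used
- slip2: a plain dark wood packing slip, a flat block 14 mm thick (its x) by 50 mm wide (its y) by 70 mm tall (its z), about 34 g, standing upright in the rack at the start; origin at the centre of its underside. Best pinched across its 50 mm width (wider than pot and jaw), near the top, from above. The four slips are alike and any may be used
- slip3: a plain dark wood packing slip, a flat block 14 mm thick (its x) by 50 mm wide (its y) by 70 mm tall (its z), about 34 g, standing upright in the rack at the start; origin at the centre of its underside. Best pinched across its 50 mm width (wider than pot and jaw), near the top, from above. The four slips are alike and any may be used
- paint_jar: bystander: closed paint jar, 50 mm across, 55 mm tall; origin at its underside
- dropper: bystander: dropper bottle, 34 mm across, 85 mm tall; origin at its underside
- mug: bystander: white mug, 80 mm across, 85 mm tall; origin at its underside
Things that resemble listed ones, but are neither listed nor needed, are in the scene too. Leave any blue or orange look-alike of the slip0 alone.

How it is judged:
By the outcome, as a careful person would: the job done as asked, in the order asked, and still so for the second after the job is handed in, while the arm keeps its last pose, push and grip.
It also fails if it takes over 72 s, if anything falls off the work surface, if the arm or the gripper's body presses on something with over 40 N, if the wrist force passes 120 N, or if a joint passes its speed limit or range.

## Working session

There is one attempt and no reset: what is moved stays moved. The work goes in short steps, Python scripts to look and compute and a shell command to move; the robot and the scene stay as the last step left them, time stands still between calls to the robot, and variables do not carry over. Pictures are saved under pics/ and viewed, at most 10 in all, crops included, and the job is handed in when it is done.

```bash
mkdir -p pics; ls; python3 - <<'E'
from station import telemetry, eyes
import cv2, numpy as np, pickle
for n in("scene","top"):
    d=eyes.get_image(n); pickle.dump(d,open(n+'.pkl','wb'))
    cv2.imwrite(f'pics/{n}0.png',d['color'])
    print(n,d['intrinsics'].round(1).tolist(),d['world_from_camera'].round(3).tolist(),(d['depth']>0).mean())
s=telemetry.get_state();print(s['t'],s['position'],s['tool_rot'],s['finger_gap'])
E
```

```text
pics
scene [[386.7, 0.0, 268.9], [0.0, 386.7, 206.7], [0.0, 0.0, 1.0]] [[0.011, 0.559, -0.829, 1.369], [1.0, -0.024, -0.003, -0.019], [-0.022, -0.829, -0.559, 0.598], [0.0, 0.0, 0.0, 1.0]] 0.996016156462585
top [[527.3, 0.0, 277.2], [0.0, 527.3, 208.4], [0.0, 0.0, 1.0]] [[-0.009, -0.981, 0.193, 0.37], [-1.0, 0.01, -0.0, -0.009], [-0.002, -0.193, -0.981, 1.176], [0.0, 0.0, 0.0, 1.0]] 0.995969387755102
0.1 [ 0.19512056 -0.51374886  0.24292937] [-8.12985332e-04  9.83593970e-01  1.80394682e-01  5.33436568e-06] 1.0048718201189943
```

View pics/scene0.png

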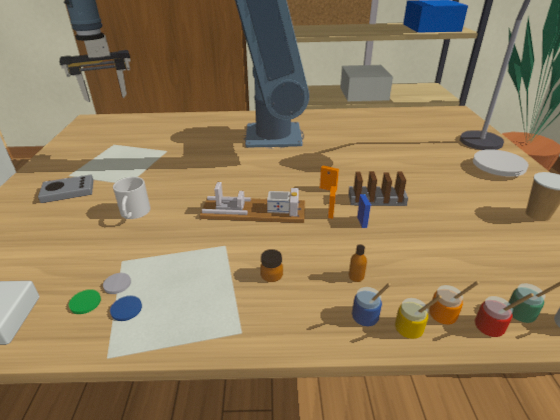

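View pics/top0.png

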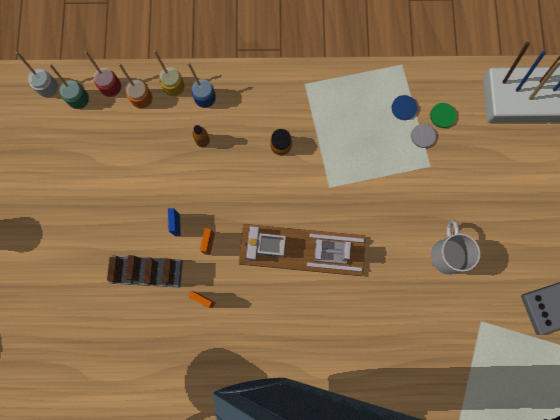

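The rack with four dark slips is at top (145,271). Blue (174,222) and orange (207,240), (202,299) are look-alikes. The jig is at (302,250), with the jaw to the right and the pot and backstop to the left. Next I take an enlarged crop and measure.

```bash
cat > h.py <<'E'
import numpy as np, cv2
def cloud(d):
    K=d['intrinsics'];T=d['world_from_camera'];Z=d['depth']
    v,u=np.indices(Z.shape)
    c=np.stack([(u-K[0,2])/K[0,0]*Z,(v-K[1,2])/K[1,1]*Z,Z],-1)
    return c@T[:3,:3].T+T[:3,3]
def rects(P,m,mn=8,scale=1):
    n,l,s,c=cv2.connectedComponentsWithStats(m.astype('uint8'),connectivity=4)
    for i in range(1,n):
        if s[i,4]<mn: continue
        p=P[l==i]; r=cv2.minAreaRect((p[:,:2]*1000).astype('float32'))
        print('px',c[i].round(0).tolist(),'n',s[i,4],'z',np.median(p[:,2]).round(4),'mean',(p[:,:2].mean(0)*1000).round(1),'rect',np.round(r[0],1),np.round(r[1],1),round(r[2],1))
E
python3 - <<'E'
import pickle,cv2,numpy as np
from h import *
D={n:pickle.load(open(n+'.pkl','rb')) for n in('scene','top')}
a=cv2.resize(D['top']['color'][210:315,90:380],None,fx=2.7,fy=2.7,interpolation=2)
b=cv2.resize(D['scene']['color'][155:235,190:420],None,fx=3.4,fy=3.4,interpolation=2)
w=max(a.shape[1],b.shape[1]);f=lambda i:cv2.copyMakeBorder(i,0,0,0,w-i.shape[1],0)
cv2.imwrite('pics/crop.png',np.vstack([f(a),f(b)]))
for n,roi in(('top',(210,315,90,380)),('scene',(155,235,190,420))):
    P=cloud(D[n]);m=np.zeros(P.shape[:2],bool);m[roi[0]:roi[1],roi[2]:roi[3]]=1
    hsv=cv2.cvtColor(D[n]['color'],cv2.COLOR_BGR2HSV)
    for lo,hi in((.009,.019),(.045,.0645),(.065,.09)):
        print(n,lo,hi);rects(P,m&(P[...,2]>lo)&(P[...,2]<hi))
E
```

```text
top 0.009 0.019
px [179.0, 224.0] n 8 z 0.016 mean [566.1 210.2] rect [566.5 210.2] [16.3  0.7] 3.0
px [302.0, 251.0] n 2919 z 0.0139 mean [503.4 -64.1] rect [506.1 -64.1] [275.   90.5] 84.0
px [272.0, 245.0] n 219 z 0.0173 mean [516.1   3.5] rect [515.7   4.1] [48.1 29.8] 83.6
px [345.0, 241.0] n 12 z 0.0153 mean [ 523.3 -159.3] rect [ 522.9 -159.6] [19.9  3.9] 83.4
px [181.0, 266.0] n 8 z 0.0126 mean [470.6 203.8] rect [470.7 203.8] [ 0.9 15.5] 89.6
top 0.045 0.0645
px [175.0, 222.0] n 46 z 0.0543 mean [562.1 211. ] rect [563.7 210.5] [12.5 49. ] 78.9
px [260.0, 243.0] n 497 z 0.0564 mean [515.2  28.9] rect [514.3  15.2] [78.8 69.9] 83.6
px [209.0, 242.0] n 38 z 0.0548 mean [518.9 137.6] rect [520.5 137.3] [ 6.5 49.9] 70.6
px [319.0, 249.0] n 113 z 0.0516 mean [502.8 -97.2] rect [502.6 -98.1] [13.6 42.1] 84.0
px [343.0, 250.0] n 17 z 0.0566 mean [ 499.6 -149.4] rect [ 498.  -149.2] [ 0.7 29.5] 84.0
px [136.0, 268.0] n 59 z 0.0551 mean [465.2 292.1] rect [465.3 292.1] [ 2.3 48. ] 85.8
px [118.0, 269.0] n 65 z 0.0538 mean [462.2 330.5] rect [462.  330.2] [ 3.1 48.8] 87.2
px [153.0, 2
[... 2426 characters left out ...]
9
px [329.0, 168.0] n 78 z 0.0709 mean [400.1 150.5] rect [397.7 150.7] [50.9 18.9] 61.4
px [358.0, 177.0] n 83 z 0.0768 mean [462.9 220.2] rect [456.6 221.2] [14.5 55. ] 88.4
px [372.0, 177.0] n 84 z 0.0768 mean [463.3 258.1] rect [458.8 259.4] [15.2 51. ] 86.7
px [401.0, 177.0] n 93 z 0.0763 mean [467.1 333.7] rect [462.5 334.9] [15.1 51.9] 85.2
px [387.0, 178.0] n 89 z 0.0768 mean [471.  295.5] rect [466.1 297.1] [14.7 53.7] 86.5
px [217.0, 188.0] n 70 z 0.0799 mean [ 502.8 -155.6] rect [ 496.6 -155.5] [12.5 35.5] 80.9
px [332.0, 192.0] n 68 z 0.0718 mean [525.8 141.2] rect [522.6 141.8] [13.7 50.7] 78.4
px [364.0, 200.0] n 87 z 0.0713 mean [568.4 214.5] rect [565.9 214.8] [51.1 14.4] 3.9
```

View pics/crop.png

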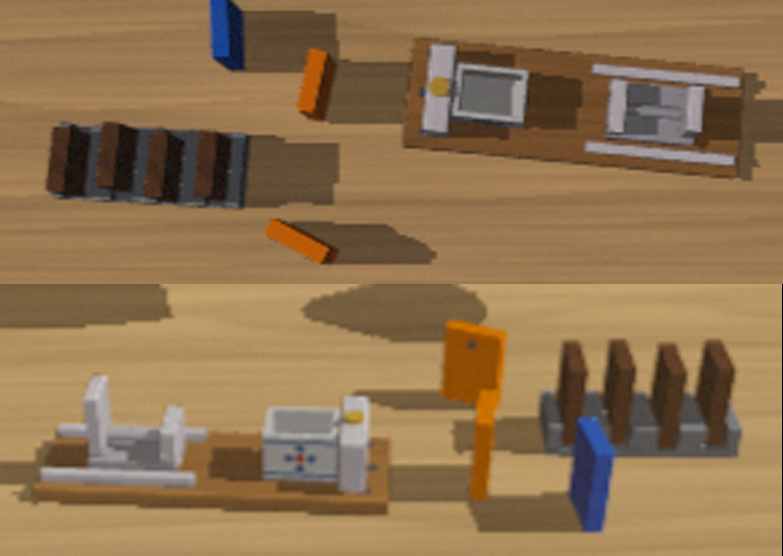

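The rack's four dark wood slips (top px 112, 130, 148 and 166, row ~269) are plain, 14×50 mm, and have their tops at 76 mm, so they fit. The blue one (171,220) and the orange ones (205,240), (200,299) stand on the table and are look-alikes.

Jig origin ≈ (503,-91) mm, x axis at 84°. The gap to the pot is ≈68 mm, plus ~2.8 mm of slack behind the pot. Two slips would stop the jaw at ~42 (too thin); three would stop it at ~29. I'll use three.

First I turn, then move to the slip at (457,222).

```bash
cat > goal.py <<'E'
import sys,numpy as np
from scipy.spatial.transform import Rotation as R
from station import telemetry
s=telemetry.get_state();q=np.array(s['tool_rot']);A=R.from_quat(q[[1,2,3,0]])
print('t',round(s['t'],2),'pos',(np.array(s['position'])*1000).round(1),'yaw y',np.degrees(np.arctan2(*A.as_matrix()[[1,0],1])).round(2),'F',np.round(s['wrist_force'],1),'gap',round(float(s['finger_gap']),3),'grip',np.round(s['grasp_force'],1))
if len(sys.argv)>1:
    x,y,z,phi=map(float,sys.argv[1:5]);f=np.radians(phi)
    M=np.array([[-np.sin(f),np.cos(f),0],[np.cos(f),np.sin(f),0],[0,0,-1]]) # cols x,y,z
    B=R.from_matrix(M)
    d=np.array([x,y,z])/1000-s['position']
    print('shift units, present axes',(A.inv().apply(d)/.04).round(2),'goal axes',(B.inv().apply(d)/.04).round(2),'turn',((A.inv()*B).as_rotvec()/.1).round(2))
E
python3 -m creep '{"dp":[[0,0,0],[0,0,0],[0,0,0],[0,0,0],[0,0,0],[0,0,0],[0,0,0],[0,0,0],[0,0,0],[0,0,0],[0,0,0],[0,0,0]],"angular":[[0,0,-1],[0,0,-1],[0,0,-1],[0,0,-1],[0,0,-1],[0,0,-1],[0,0,-1],[0,0,-1],[0,0,-1],[0,0,-1],[0,0,-1],[0,0,-0.36]],"fingers":[0.8,0.8,0.8,0.8,0.8,0.8,0.8,0.8,0.8,0.8,0.8,0.8]}'
python3 goal.py 457.3 222.5 150 -4.1
```

```text
t: 1.6
position: [0.1952, -0.514, 0.2432]
tool_rot: [-0.0, 0.732, 0.682, 0.0]
wrist_force: [-1.1, -0.4, -0.0]
finger_gap: 0.802
grasp_force: 0.0
t 1.6 pos [ 195.2 -514.   243.2] yaw y -4.07 F [-1.1 -0.4 -0. ] gap 0.802 grip 0.0
shift units, present axes [18.83  5.23  2.35] goal axes [18.83  5.22  2.33] turn [-0.   -0.01  0.  ]
```

```bash
python3 -m creep '{"dp":[[0.6,0.4,0],[1,0.5,0],[1,0.5,0],[1,0.5,0],[1,0.5,0],[1,0.4,0],[1,0.4,0],[1,0.4,0],[1,0.4,0],[1,0.4,0],[1,0.4,0],[1,0.3,0]],"angular":[[0,0,0],[0,0,0],[0,0,0],[0,0,0],[0,0,0],[0,0,0],[0,0,0],[0,0,0],[0,0,0],[0,0,0],[0,0,0],[0,0,0]],"fingers":[0.8,0.8,0.8,0.8,0.8,0.8,0.8,0.8,0.8,0.8,0.8,0.8]}'
python3 goal.py 457.3 222.5 150 -4.1
```

```text
t: 3.1
position: [0.4325, -0.0647, 0.2436]
tool_rot: [0.0, 0.732, 0.681, 0.0]
wrist_force: [0.8, 0.3, -0.4]
finger_gap: 0.799
grasp_force: 0.0
t 3.1 pos [432.5 -64.7 243.6] yaw y -4.18 F [ 0.8  0.3 -0.4] gap 0.799 grip 0.0
shift units, present axes [7.21 0.09 2.34] goal axes [7.21 0.1  2.34] turn [ 0.    0.   -0.01]
```

```bash
python3 -m creep '{"dp":[[1,0,0],[1,0,0],[1,0,0],[1,0,0.2],[1,0.1,0.4],[1,0,0.5],[0.8,0,0.6],[0.4,0,0.6],[0,0,0],[0,0,0]],"angular":[[0,0,0],[0,0,0],[0,0,0],[0,0,0],[0,0,0],[0,0,0],[0,0,0],[0,0,0],[0,0,0],[0,0,0]],"fingers":[0.8,0.8,0.8,0.8,0.8,0.8,0.8,0.8,0.8,0.8]}'
python3 goal.py 457.3 222.5 66 -4.1
```

```text
t: 4.35
position: [0.4571, 0.2205, 0.1523]
tool_rot: [0.0, 0.732, 0.681, 0.0]
wrist_force: [0.7, -0.2, 0.7]
finger_gap: 0.798
grasp_force: 0.0
t 4.35 pos [457.1 220.5 152.3] yaw y -4.14 F [ 0.7 -0.2  0.7] gap 0.798 grip 0.0
shift units, present axes [0.05 0.   2.16] goal axes [0.05 0.   2.16] turn [ 0.01  0.   -0.01]
```

```bash
python3 -m creep '{"dp":[[0.05,0,0.5],[0,0,0.7],[0,0,0.6],[0,0,0.36],[0,0,0],[0,0,0],[0,0,0],[0,0,0],[0,0,0],[0,0,0]],"angular":[[0,0,0],[0,0,0],[0,0,0],[0,0,0],[0,0,0],[0,0,0],[0,0,0],[0,0,0],[0,0,0],[0,0,0]],"fingers":[0.8,0.8,0.8,0.8,0.8,0.4,0.4,0.4,0.4,0.4]}'
python3 goal.py 457.3 222.5 180 -4.1
```

```text
t: 5.6
position: [0.4574, 0.223, 0.0659]
tool_rot: [0.0, 0.732, 0.681, 0.001]
wrist_force: [0.2, -0.8, 5.7]
finger_gap: 0.538
grasp_force: 30.0
t 5.6 pos [457.4 223.   65.9] yaw y -4.11 F [ 0.2 -0.8  5.7] gap 0.538 grip 30.0
shift units, present axes [-0.01  0.   -2.85] goal axes [-0.01 -0.   -2.85] turn [ 0.01 -0.   -0.  ]
```

```bash
python3 -m creep '{"dp":[[0,0,-0.4],[0,0,-0.7],[0,0,-0.7],[0,0,-0.7],[0,0,-0.35],[0,0,0]],"angular":[[0,0,0],[0,0,0],[0,0,0],[0,0,0],[0,0,0],[0,0,0]],"fingers":[0.4,0.4,0.4,0.4,0.4,0.4]}'
python3 goal.py 509.1 -34.2 150 -6
python3 - <<'E'
import pickle,numpy as np
from h import *
f=np.radians(84);o=np.array([503.1,-91.4]);ex=np.array([np.cos(f),np.sin(f)]);ey=np.array([-ex[1],ex[0]])
for n in('top','scene'):
    P=cloud(pickle.load(open(n+'.pkl','rb')))*1000
    X=(P[...,:2]-o)@ex;Y=(P[...,:2]-o)@ey;Z=P[...,2]
    for nm,lo,hi,a,b,w in(('jaw',48.5,54,-30,20,30),('pot',51.5,55.8,40,130,30),('back',56.8,61,40,150,45),('paddle',70,85,-100,-40,30)):
        m=(Z>lo)&(Z<hi)&(X>a)&(X<b)&(abs(Y)<w)
        if m.any(): print(n,nm,m.sum(),'x',np.percentile(X[m],[2,50,98]).round(1),'y',np.percentile(Y[m],[2,98]).round(1),'z',np.median(Z[m]).round(1))
E
```

```text
t: 6.35
position: [0.4573, 0.223, 0.1797]
tool_rot: [0.0, 0.732, 0.681, 0.001]
wrist_force: [0.1, -0.6, -1.0]
finger_gap: 0.536
grasp_force: 30.0
t 6.35 pos [457.3 223.  179.7] yaw y -4.12 F [ 0.1 -0.6 -1. ] gap 0.536 grip 30.0
shift units, present axes [-6.32  1.75  0.74] goal axes [-6.26  1.96  0.74] turn [ 0.02 -0.    0.33]
top jaw 88 x [-11.9  -5.9  -0.1] y [-20.7  18.5] z 51.1
top pot 128 x [ 68.4  98.  127.6] y [-21.6  21.1] z 53.7
top back 177 x [100.3 136.1 145.6] y [-32.5  33.1] z 58.5
top paddle 102 x [-69.7 -63.6 -57.7] y [-16.1  17.6] z 79.6
scene jaw 25 x [-13.   -5.8  -1.1] y [-23.1  18.1] z 52.8
scene pot 68 x [ 67.7  97.1 121.7] y [-22.4  23.1] z 54.1
scene back 100 x [ 68.2 132.3 144.2] y [-36.2  32.1] z 59.5
scene paddle 59 x [-71.  -63.3 -59.2] y [-17.6  15.2] z 81.4
```

```bash
python3 -m creep '{"dp":[[-0.5,0.2,0],[-1,0.3,0],[-1,0.3,0],[-1,0.3,0],[-1,0.25,0],[-1,0.2,0],[-0.6,0.2,0],[-0.22,0,0],[0,0,0.3],[0,0,0.4],[0,0,0]],"angular":[[0,0,0],[0,0,0],[0,0,0],[0,0,0],[0,0,0],[0,0,0],[0,0,0],[0,0,0.33],[0,0,0],[0,0,0],[0,0,0]],"fingers":[0.4,0.4,0.4,0.4,0.4,0.4,0.4,0.4,0.4,0.4,0.4]}'
python3 goal.py 509.1 -34.2 75.5 -6
python3 - <<'E'
from station import eyes
import cv2,numpy as np
from h import *
f=np.radians(84);o=np.array([503.1,-91.4]);ex=np.array([np.cos(f),np.sin(f)]);ey=np.array([-ex[1],ex[0]])
d=eyes.get_image('scene');P=cloud(d)*1000;X=(P[...,:2]-o)@ex;Y=(P[...,:2]-o)@ey;Z=P[...,2]
m=(X>20)&(X<90)&(Y>-45)&(Y<45)
h=cv2.cvtColor(d['color'],cv2.COLOR_BGR2HSV);
for lo,hi in((92,100),(100,108),(108,116)):
    k=m&(Z>lo)&(Z<hi);print(lo,k.sum(),np.percentile(X[k],[1,50,99]).round(1),np.percentile(Y[k],[1,99]).round(1))
k=m&(Z>80);print('lowest',np.percentile(Z[k],1))
cv2.imwrite('pics/hov.png',cv2.resize(d['color'][110:240,180:340],None,fx=4,fy=4))
E
```

```text
t: 7.72
position: [0.5068, -0.0327, 0.1492]
tool_rot: [-0.002, 0.743, 0.669, -0.001]
wrist_force: [-0.6, -0.4, -0.6]
finger_gap: 0.538
grasp_force: 30.0
t 7.72 pos [506.8 -32.7 149.2] yaw y -5.94 F [-0.6 -0.4 -0.6] gap 0.538 grip 30.0
shift units, present axes [-0.03  0.07  1.84] goal axes [-0.03  0.06  1.84] turn [-0.04 -0.01  0.01]
92 20 [53.2 60.8 64.8] [-24.4  18.5]
100 20 [51.4 60.9 64.9] [-23.7  19.4]
108 23 [50.9 61.1 64.9] [-23.9  23.5]
lowest 108.68872096262707
```

View pics/hov.png

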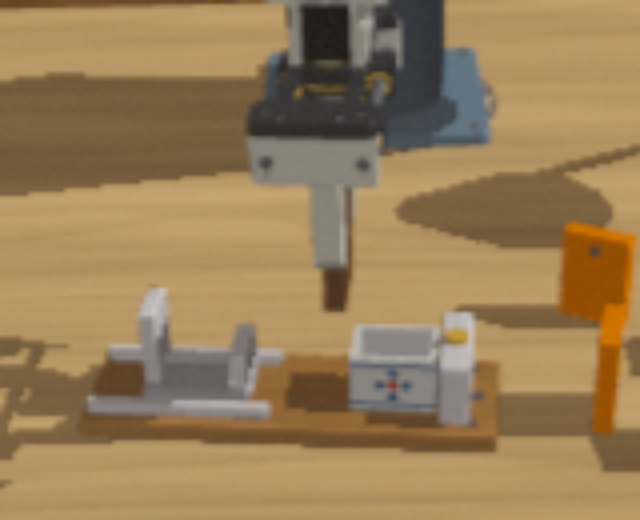

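The slip hangs upright at crop (335,290), above the gap; its far face is at jig x ≈65, short of the pot at 68. Lowering and releasing.

```bash
python3 -m creep '{"dp":[[-0.03,0.06,0.5],[0,0,0.6],[0,0,0.5],[0,0,0.25],[0,0,0],[0,0,0],[0,0,0],[0,0,0],[0,0,0]],"angular":[[0,0,0],[0,0,0],[0,0,0],[0,0,0],[0,0,0],[0,0,0],[0,0,0],[0,0,0],[0,0,0]],"fingers":[0.4,0.4,0.4,0.4,0.4,0.4,0.6,0.75,0.75]}'
python3 goal.py 457.6 260.5 150 -4.1
```

```text
t: 8.9
position: [0.511, -0.0358, 0.0775]
tool_rot: [0.0, 0.743, 0.669, 0.0]
wrist_force: [-0.5, -0.5, -0.3]
finger_gap: 0.733
grasp_force: 0.0
t 8.9 pos [511.  -35.8  77.5] yaw y -6.02 F [-0.5 -0.5 -0.3] gap 0.733 grip 0.0
shift units, present axes [ 7.23 -2.1  -1.81] goal axes [ 7.29 -1.86 -1.81] turn [ 0.01  0.   -0.33]
```

```bash
python3 -m creep '{"dp":[[0,0,-0.4],[0,0,-0.8],[0,0,-0.8],[0,0,-0.4],[1,-0.2,0],[1,-0.3,0],[1,-0.2,0],[1,-0.2,0],[1,-0.2,0],[1,-0.2,0],[0.8,-0.1,0],[0.4,0,0]],"angular":[[0,0,0],[0,0,0],[0,0,0],[0,0,0],[0,0,0],[0,0,0],[0,0,0],[0,0,0],[0,0,0],[0,0,0],[0,0,0],[0,0,-0.33]],"fingers":[0.8,0.8,0.8,0.8,0.8,0.8,0.8,0.8,0.8,0.8,0.8,0.8]}'
python3 goal.py 457.6 260.5 66 -4.1
python3 - <<'E'
from station import eyes
import numpy as np
from h import *
f=np.radians(84);o=np.array([503.1,-91.4]);ex=np.array([np.cos(f),np.sin(f)]);ey=np.array([-ex[1],ex[0]])
for n in('top','scene'):
    d=eyes.get_image(n);P=cloud(d)*1000;X=(P[...,:2]-o)@ex;Y=(P[...,:2]-o)@ey;Z=P[...,2]
    k=(X>0)&(X<100)&(abs(Y)<45)&(Z>66)&(Z<100)
    print(n,k.sum(),np.percentile(X[k],[2,50,98]).round(1),np.percentile(Y[k],[2,98]).round(1),np.median(Z[k]),Z[k].max()) if k.any() else print(n,'none')
    k=(X>0)&(X<140)&(abs(Y)<20)&(Z>51.5)&(Z<55.8);k&=X>67
    print(n,'pot near',np.percentile(X[k],2) if k.any() else '')
E
```

```text
t: 10.4
position: [0.485, 0.258, 0.1733]
tool_rot: [-0.0, 0.731, 0.682, -0.0]
wrist_force: [-0.2, -0.9, -0.1]
finger_gap: 0.803
grasp_force: 0.0
t 10.4 pos [485.  258.  173.3] yaw y -3.93 F [-0.2 -0.9 -0.1] gap 0.803 grip 0.0
shift units, present axes [ 0.02 -0.69  2.68] goal axes [ 0.01 -0.69  2.68] turn [-0.   -0.    0.03]
top 168 [50.1 56.8 63.4] [-27.3  21.8] 83.91438371370785 89.41469030843119
top pot near 68.37481945586559
scene 102 [48.8 56.1 62.1] [-29.2  20.1] 84.72636520925869 87.46364098719994
scene pot near 69.45711813713751
```

First slip stands upright at jig x 50–64. Next slip.

```bash
python3 -m creep '{"dp":[[0,-0.69,0.3],[0,0,0.3],[0,0,0],[0,0,0]],"angular":[[0,0,0],[0,0,0],[0,0,0],[0,0,0]],"fingers":[0.8,0.8,0.8,0.8]}' >/dev/null
python3 goal.py 457.6 260.5 66 -4.1
```

```text
t 11.0 pos [459.  258.  149.6] yaw y -4.18 F [0.3 0.4 0.9] gap 0.802 grip 0.0
shift units, present axes [ 0.06 -0.04  2.09] goal axes [ 0.06 -0.04  2.09] turn [ 0.01 -0.   -0.01]
```

```bash
python3 -m creep '{"dp":[[0.06,-0.04,0.5],[0,0,0.6],[0,0,0.6],[0,0,0.38],[0,0,0],[0,0,0],[0,0,0],[0,0,0],[0,0,0],[0,0,-0.4],[0,0,-0.8],[0,0,-0.8]],"angular":[[0,0,0],[0,0,0],[0,0,0],[0,0,0],[0,0,0],[0,0,0],[0,0,0],[0,0,0],[0,0,0],[0,0,0],[0,0,0],[0,0,0]],"fingers":[0.8,0.8,0.8,0.8,0.8,0.4,0.4,0.4,0.4,0.4,0.4,0.4]}' 
python3 -m creep '{"dp":[[0,0,-0.6],[0,0,-0.4],[0,0,0]],"angular":[[0,0,0],[0,0,0],[0,0,0]],"fingers":[0.4,0.4,0.4]}' >/dev/null
python3 goal.py 505.0 -51.6 185 -6
```

```text
t: 12.5
position: [0.4562, 0.261, 0.1477]
tool_rot: [-0.0, 0.732, 0.681, -0.0]
wrist_force: [0.3, 0.9, -0.3]
finger_gap: 0.535
grasp_force: 30.0
t 12.88 pos [457.  261.3 187.4] yaw y -4.12 F [-0.3 -0.2 -0.9] gap 0.538 grip 30.0
shift units, present axes [-7.72  1.76  0.06] goal axes [-7.65  2.01  0.06] turn [ 0.03 -0.01  0.33]
```

```bash
python3 -m creep '{"dp":[[-0.6,0.2,0],[-1,0.3,0],[-1,0.3,0],[-1,0.3,0],[-1,0.3,0],[-1,0.2,0],[-1,0.1,0],[-0.7,0.1,0],[-0.4,0,0],[0,0,0.3],[0,0,0],[0,0,0]],"angular":[[0,0,0],[0,0,0],[0,0,0],[0,0,0],[0,0,0],[0,0,0],[0,0,0],[0,0,0],[0,0,0.33],[0,0,0],[0,0,0],[0,0,0]],"fingers":[0.4,0.4,0.4,0.4,0.4,0.4,0.4,0.4,0.4,0.4,0.4,0.4]}' >/dev/null
python3 goal.py 505.5 -52.1 75.5 -6
python3 - <<'E'
from station import eyes
import numpy as np
from h import *
f=np.radians(84);o=np.array([503.1,-91.4]);ex=np.array([np.cos(f),np.sin(f)]);ey=np.array([-ex[1],ex[0]])
d=eyes.get_image('scene');P=cloud(d)*1000;X=(P[...,:2]-o)@ex;Y=(P[...,:2]-o)@ey;Z=P[...,2]
for lo,hi in((74,90),(112,122),(122,134)):
    k=(X>0)&(X<90)&(abs(Y)<45)&(Z>lo)&(Z<hi)
    print(lo,k.sum(),np.percentile(X[k],[1,50,99]).round(1)) if k.any() else print('none')
E
```

```text
t 14.38 pos [505.8 -50.2 173.7] yaw y -5.94 F [-0.3 -0.2  1.3] gap 0.536 grip 30.0
shift units, present axes [-0.05  0.    2.46] goal axes [-0.05 -0.    2.46] turn [-0.01 -0.    0.01]
74 81 [48.5 56.  62.2]
112 20 [33.9 41.6 47.5]
122 35 [34.6 44.  47.4]
```

```bash
python3 -m creep '{"dp":[[-0.05,0,0.5],[0,0,0.7],[0,0,0.7],[0,0,0.4],[0,0,0.18],[0,0,0],[0,0,0],[0,0,0],[0,0,0],[0,0,0]],"angular":[[0,0,0],[0,0,0],[0,0,0],[0,0,0],[0,0,0],[0,0,0],[0,0,0],[0,0,0],[0,0,0],[0,0,0]],"fingers":[0.4,0.4,0.4,0.4,0.4,0.4,0.4,0.6,0.75,0.75]}'
python3 -m creep '{"dp":[[0,0,-0.4],[0,0,-0.8],[0,0,-0.8],[0,0,-0.4],[1,-0.1,0],[1,-0.2,0],[1,-0.2,0],[1,-0.2,0],[1,-0.2,0],[1,-0.2,0],[1,-0.2,0],[1,-0.1,0]],"angular":[[0,0,0],[0,0,0],[0,0,0],[0,0,0],[0,0,0],[0,0,0],[0,0,0],[0,0,0],[0,0,0],[0,0,0],[0,0,0],[0,0,-0.33]],"fingers":[0.8,0.8,0.8,0.8,0.8,0.8,0.8,0.8,0.8,0.8,0.8,0.8]}' >/dev/null
python3 -m creep '{"dp":[[0.6,0,0],[0,0,0],[0,0,0]],"angular":[[0,0,0],[0,0,0],[0,0,0]],"fingers":[0.8,0.8,0.8]}' >/dev/null
python3 goal.py 465.6 298 150 -4.1
python3 - <<'E'
from station import eyes
import numpy as np
from h import *
f=np.radians(84);o=np.array([503.1,-91.4]);ex=np.array([np.cos(f),np.sin(f)]);ey=np.array([-ex[1],ex[0]])
for n in('top','scene'):
    d=eyes.get_image(n);P=cloud(d)*1000;X=(P[...,:2]-o)@ex;Y=(P[...,:2]-o)@ey;Z=P[...,2]
    k=(X>0)&(X<100)&(abs(Y)<45)&(Z>76)&(Z<100);print(n,np.median(Z[k]))
    rects(P,k);rects(np.stack([X,Y,Z],-1)/1000,k)
E
```

```text
t: 15.68
position: [0.5059, -0.0534, 0.075]
tool_rot: [0.0, 0.743, 0.669, 0.0]
wrist_force: [0.2, 0.5, 0.2]
finger_gap: 0.74
grasp_force: 0.0
t 17.55 pos [485.2 294.1 170.6] yaw y -4.12 F [-0.4 -1.3  0.6] gap 0.801 grip 0.0
shift units, present axes [ 0.06 -0.49  0.52] goal axes [ 0.06 -0.49  0.52] turn [-0.01  0.01 -0.  ]
top 84.056698188133
px [290.0, 243.0] n 163 z 84.0664 mean [511800.2 -35254.6] rect [512051.1 -35259.4] [13834.1 49899.4] 84.4
px [298.0, 245.0] n 164 z 83.9434 mean [506327.4 -52577.6] rect [506651.6 -52612. ] [13895.5 49970.7] 84.7
px [290.0, 243.0] n 163 z 0.0841 mean [56.7 -2.8] rect [56.8 -3. ] [13.8 49.9] 0.4
px [298.0, 245.0] n 164 z 0.0839 mean [38.9  0.8] rect [38.9  0.5] [13.9 50. ] 0.7
scene 85.92325054369532
px [259.0, 187.0] n 155 z 85.9233 mean [514182.  -45308.2] rect [510204.1 -45335.4] [31796.9 55938.9] 83.8
px [259.0, 187.0] n 155 z 0.0859 mean [47.  -6.2] rect [46.6 -2.3] [55.9 31.8] 89.8
```

Both stand upright at jig x 56.8 and 38.9. Third slip.

```bash
python3 -m creep '{"dp":[[0.08,-0.49,0.3],[0,0,0.5],[0,0,0.6],[0,0,0],[0,0,0]],"angular":[[0,0,0],[0,0,0],[0,0,0],[0,0,0],[0,0,0]],"fingers":[0.8,0.8,0.8,0.8,0.8]}' >/dev/null
python3 goal.py 465.6 298.3 66 -4.1
```

```text
t 18.27 pos [466.7 299.  115.7] yaw y -4.18 F [0.5 0.2 0.3] gap 0.797 grip 0.0
shift units, present axes [-0.02 -0.03  1.24] goal axes [-0.02 -0.03  1.24] turn [ 0.01 -0.   -0.01]
```

```bash
python3 -m creep '{"dp":[[-0.02,-0.03,0.5],[0,0,0.5],[0,0,0.24],[0,0,0],[0,0,0],[0,0,0],[0,0,0],[0,0,0],[0,0,-0.4],[0,0,-0.8],[0,0,-0.8],[0,0,-0.6]],"angular":[[0,0,0],[0,0,0],[0,0,0],[0,0,0],[0,0,0],[0,0,0],[0,0,0],[0,0,0],[0,0,0],[0,0,0],[0,0,0],[0,0,0]],"fingers":[0.8,0.8,0.8,0.8,0.4,0.4,0.4,0.4,0.4,0.4,0.4,0.4]}'
python3 -m creep '{"dp":[[0,0,-0.4],[0,0,0],[0,0,0]],"angular":[[0,0,0],[0,0,0],[0,0,0]],"fingers":[0.4,0.4,0.4]}' >/dev/null
python3 goal.py 504.3 -70 185 -6
```

```text
t: 19.77
position: [0.4652, 0.2988, 0.1717]
tool_rot: [0.0, 0.732, 0.681, 0.001]
wrist_force: [-1.0, 0.4, -0.3]
finger_gap: 0.533
grasp_force: 30.0
t 20.15 pos [464.2 298.4 184.4] yaw y -4.13 F [ 1.   0.3 -0.3] gap 0.534 grip 30.0
shift units, present axes [-9.11  1.66 -0.01] goal axes [-9.05  1.96 -0.01] turn [-0.01  0.01  0.33]
```

```bash
python3 -m creep '{"dp":[[-0.6,0.16,0],[-1,0.3,0],[-1,0.3,0],[-1,0.2,0],[-1,0.2,0],[-1,0.2,0],[-1,0.1,0],[-1,0.1,0],[-0.8,0.1,0],[-0.7,0,0],[0,0,0],[0,0,0]],"angular":[[0,0,0],[0,0,0],[0,0,0],[0,0,0],[0,0,0],[0,0,0],[0,0,0],[0,0,0],[0,0,0],[0,0,0.33],[0,0,0],[0,0,0]],"fingers":[0.4,0.4,0.4,0.4,0.4,0.4,0.4,0.4,0.4,0.4,0.4,0.4]}' >/dev/null
python3 goal.py 504.3 -70 75.5 -6
python3 - <<'E'
from station import eyes
import numpy as np
from h import *
f=np.radians(84);o=np.array([503.1,-91.4]);ex=np.array([np.cos(f),np.sin(f)]);ey=np.array([-ex[1],ex[0]])
d=eyes.get_image('scene');P=cloud(d)*1000;X=(P[...,:2]-o)@ex;Y=(P[...,:2]-o)@ey;Z=P[...,2]
for lo,hi in((74,90),(118,128),(128,140)):
    k=(X>0)&(X<90)&(abs(Y)<45)&(Z>lo)&(Z<hi)
    print(lo,k.sum(),np.percentile(X[k],[1,50,99]).round(1)) if k.any() else print('none')
E
```

```text
t 21.65 pos [504.3 -68.6 184.4] yaw y -6.02 F [-0.3  0.5 -1.1] gap 0.536 grip 30.0
shift units, present axes [-0.04  0.01  2.72] goal axes [-0.03  0.    2.72] turn [-0.02 -0.01 -0.  ]
74 165 [31.  44.5 62. ]
118 1 [28.1 28.1 28.1]
128 33 [15.6 25.2 29.1]
```

```bash
python3 -m creep '{"dp":[[-0.04,0,0.5],[0,0,0.8],[0,0,0.7],[0,0,0.5],[0,0,0.22],[0,0,0],[0,0,0],[0,0,0],[0,0,0],[0,0,0]],"angular":[[0,0,0],[0,0,0],[0,0,0],[0,0,0],[0,0,0],[0,0,0],[0,0,0],[0,0,0],[0,0,0],[0,0,0]],"fingers":[0.4,0.4,0.4,0.4,0.4,0.4,0.4,0.6,0.75,0.75]}'
python3 -m creep '{"dp":[[0,0,-0.4],[0,0,-0.8],[0,0,-0.8],[0,0,-0.4],[-0.6,0,0],[-0.8,0,0],[-0.8,0,0],[-0.6,0,0],[0,0,0],[0,0,0]],"angular":[[0,0,0],[0,0,0],[0,0,0],[0,0,0],[0,0,0],[0,0,0],[0,0,0],[0,0,0],[0,0,0],[0,0,0]],"fingers":[0.8,0.8,0.8,0.8,0,0,0,0,0,0]}' >/dev/null
python3 goal.py 494.5 -181 72 -6
python3 - <<'E'
from station import eyes
import numpy as np,cv2
from h import *
f=np.radians(84);o=np.array([503.1,-91.4]);ex=np.array([np.cos(f),np.sin(f)]);ey=np.array([-ex[1],ex[0]])
for n in('top','scene'):
    d=eyes.get_image(n);P=cloud(d)*1000;X=(P[...,:2]-o)@ex;Y=(P[...,:2]-o)@ey;Z=P[...,2]
    k=(X>0)&(X<100)&(abs(Y)<45)&(Z>76)&(Z<100)
    rects(np.stack([X,Y,Z],-1)/1000,k)
cv2.imwrite('pics/three.png',cv2.resize(d['color'][130:240,180:420],None,fx=3.3,fy=3.3))
E
```

```text
t: 22.95
position: [0.5048, -0.0709, 0.0768]
tool_rot: [0.0, 0.743, 0.669, 0.0]
wrist_force: [0.0, 0.0, 0.3]
finger_gap: 0.735
grasp_force: 0.0
t 24.2 pos [ 492.8 -181.6  172.4] yaw y -6.03 F [ 0.2 -0.4  0. ] gap 0.201 grip 0.0
shift units, present axes [0.02 0.04 2.51] goal axes [0.02 0.04 2.51] turn [-0.   -0.01 -0.01]
px [290.0, 243.0] n 160 z 0.0834 mean [56.9 -3. ] rect [56.8 -2.8] [13.8 50. ] 0.5
px [298.0, 245.0] n 164 z 0.0835 mean [38.9  0.9] rect [39.   0.5] [13.9 50.2] 0.6
px [307.0, 246.0] n 164 z 0.084 mean [21.4 -0. ] rect [21.2 -0.6] [14.1 49.4] 0.1
px [256.0, 187.0] n 235 z 0.0857 mean [38.2 -6.3] rect [37.6 -2.2] [54.4 49.4] 89.2
```

View pics/three.png

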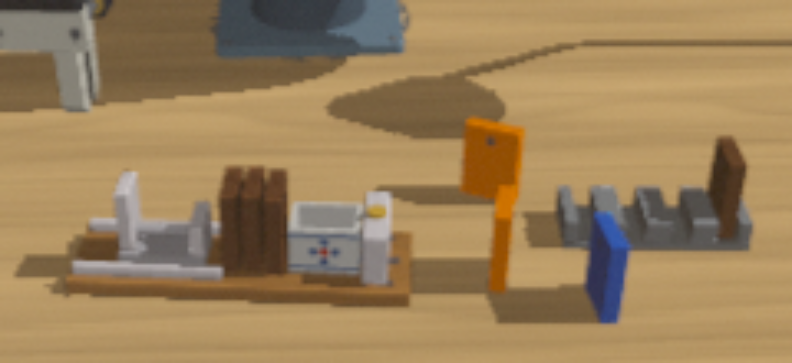

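Three slips stand upright between jaw and pot (crop 255,220); the fourth is in the rack (728,185). Lowering behind the paddle with the fingers closed.

```bash
python3 -m creep '{"dp":[[0.02,0.04,0],[0,0,0],[0,0,0.4],[0,0,0.7],[0,0,0.7],[0,0,0.5],[0,0,0.21],[0,0,0],[0,0,0]],"angular":[[0,0,0],[0,0,0],[0,0,0],[0,0,0],[0,0,0],[0,0,0],[0,0,0],[0,0,0],[0,0,0]],"fingers":[0,0,0,0,0,0,0,0,0]}' >/dev/null
python3 goal.py 494.5 -181 72 -6
python3 -m creep '{"dp":[[0.1,0,0],[0.1,0,0],[0.1,0,0],[0.1,0,0],[0,0,0]],"angular":[[0,0,0],[0,0,0],[0,0,0],[0,0,0],[0,0,0]],"fingers":[0,0,0,0,0]}'
python3 goal.py
```

```text
t 25.43 pos [ 495.1 -181.9   72.6] yaw y -6.01 F [-0.2 -0.1 -0.1] gap 0.005 grip 0.0
shift units, present axes [ 0.02 -0.02  0.02] goal axes [ 0.02 -0.02  0.02] turn [ 0.01  0.01 -0.  ]
t: 26.05
position: [0.4965, -0.1655, 0.0723]
tool_rot: [0.0, 0.743, 0.669, 0.0]
wrist_force: [0.1, -1.4, 0.9]
finger_gap: 0.006
grasp_force: 0.6
t 26.05 pos [ 496.5 -165.5   72.3] yaw y -5.99 F [ 0.1 -1.4  0.9] gap 0.006 grip 0.6
```

```bash
python3 -m creep '{"dp":[[0.05,0,0],[0.05,0,0],[0.05,0,0],[0.05,0,0],[0.05,0,0],[0.05,0,0],[0.05,0,0],[0.05,0,0],[0.05,0,0],[0,0,0]],"angular":[[0,0,0],[0,0,0],[0,0,0],[0,0,0],[0,0,0],[0,0,0],[0,0,0],[0,0,0],[0,0,0],[0,0,0]],"fingers":[0,0,0,0,0,0,0,0,0,0]}' >/dev/null
python3 goal.py
cat > chk.py <<'E'
from station import eyes
import numpy as np,cv2,sys
from h import *
f=np.radians(84);o=np.array([503.1,-91.4]);ex=np.array([np.cos(f),np.sin(f)]);ey=np.array([-ex[1],ex[0]])
for n in('top','scene'):
    d=eyes.get_image(n);P=cloud(d)*1000;X=(P[...,:2]-o)@ex;Y=(P[...,:2]-o)@ey;Z=P[...,2]
    for nm,lo,hi,a,b in(('slips',76,100,0,100),('jaw',48.5,54.5,-12,40)):
        k=(X>a)&(X<b)&(abs(Y)<45)&(Z>lo)&(Z<hi);print(n,nm,k.sum());rects(np.stack([X,Y,Z],-1)/1000,k)
    k=(X>60)&(X<100)&(abs(Y)<21)&(Z>51.5)&(Z<55.8);print('pot near',np.percentile(X[k],2).round(1))
cv2.imwrite('pics/%s.png'%sys.argv[1],cv2.resize(d['color'][130:240,180:420],None,fx=3.3,fy=3.3))
E
python3 chk.py p1
```

```text
t 27.3 pos [ 498.3 -147.6   72.1] yaw y -6.02 F [ 0.7 -2.1  1.3] gap 0.004 grip 1.3
top slips 484
px [296.0, 244.0] n 484 z 0.0837 mean [43.5 -0.8] rect [43.5 -1.1] [53.8 41.8] 89.6
top jaw 73
px [308.0, 247.0] n 73 z 0.0513 mean [16.3 -1.5] rect [15.9  0.5] [39.7 10.4] 89.2
pot near 68.3
scene slips 220
px [258.0, 187.0] n 219 z 0.0859 mean [43.  -6.7] rect [42.2 -1.9] [41.5 57.2] 0.4
scene jaw 40
px [247.0, 199.0] n 16 z 0.0532 mean [ 13.4 -15.6] rect [ 12.7 -12.9] [ 8.  19.4] 7.7
px [253.0, 201.0] n 17 z 0.0518 mean [ 30.9 -24.6] rect [ 31.2 -24.7] [15.6  3.7] 3.2
pot near 62.8
```

View pics/p1.png

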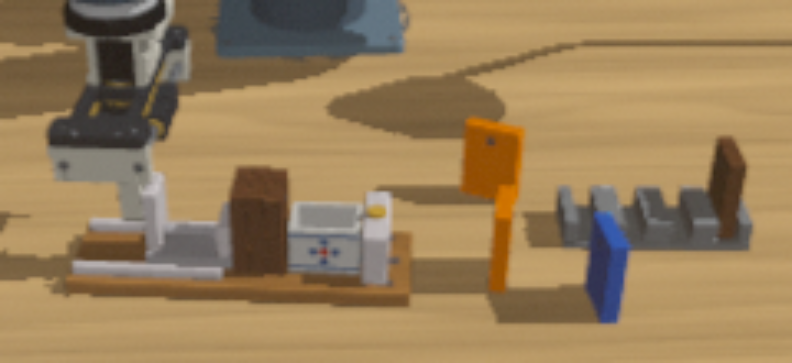

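The slips are packed together and upright (crop 260,220), still ~4 mm from the pot. Continuing gently.

```bash
python3 -m creep '{"dp":[[0.04,0,0],[0.04,0,0],[0.04,0,0],[0,0,0]],"angular":[[0,0,0],[0,0,0],[0,0,0],[0,0,0]],"fingers":[0,0,0,0]}' >/dev/null; python3 goal.py
python3 -m creep '{"dp":[[0.03,0,0],[0.03,0,0],[0,0,0]],"angular":[[0,0,0],[0,0,0],[0,0,0]],"fingers":[0,0,0]}' >/dev/null; python3 goal.py
python3 -m creep '{"dp":[[0.02,0,0],[0,0,0]],"angular":[[0,0,0],[0,0,0]],"fingers":[0,0]}' >/dev/null; python3 goal.py
```

```text
t 27.9 pos [ 498.7 -143.    72. ] yaw y -6.01 F [ 0.2 -4.1 -0.8] gap 0.009 grip 2.0
t 28.27 pos [ 498.8 -141.6   72. ] yaw y -6.0 F [-0.  -8.1 -1. ] gap 0.003 grip 4.3
t 28.52 pos [ 498.9 -141.6   72. ] yaw y -5.99 F [ -1.7 -11.   -1.2] gap 0.008 grip 5.8
```

```bash
python3 chk.py p2; python3 -m creep '{"dp":[[0,0,0],[0,0,0],[0,0,0],[0,0,0]],"angular":[[0,0,0],[0,0,0],[0,0,0],[0,0,0]],"fingers":[0,0,0,0]}'
```

```text
top slips 488
px [293.0, 244.0] n 488 z 0.084 mean [49.4 -0.8] rect [49.4 -0.9] [53. 42.] 89.9
top jaw 56
px [306.0, 242.0] n 34 z 0.0515 mean [ 21.6 -11.5] rect [ 21.9 -11. ] [19.1  9.6] 86.6
px [304.0, 251.0] n 18 z 0.0509 mean [24.8  6.9] rect [24.5  8.1] [17.   5.2] 81.2
pot near 70.7
scene slips 222
px [260.0, 187.0] n 222 z 0.086 mean [48.1 -7. ] rect [48.1 -2.9] [55.6 41.8] 89.1
scene jaw 32
px [251.0, 200.0] n 27 z 0.0518 mean [ 26.1 -20.6] rect [ 26.1 -21.6] [13.9 25. ] 41.5
pot near 68.7
t: 29.12
position: [0.4989, -0.1416, 0.072]
tool_rot: [0.001, 0.743, 0.669, -0.001]
wrist_force: [-1.6, -11.4, -1.4]
finger_gap: 0.003
grasp_force: 5.7
```

View pics/p2.png

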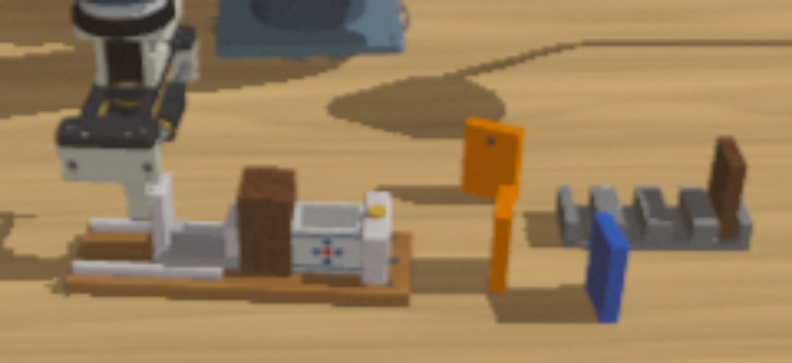

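The jaw stopped at ~28 mm of travel with a steady 11 N push. The slips span 28–70 and the pot's near face is at 70.7, so the pot is against the backstop. The fourth slip still stands in the rack. Handing in.

```bash
python3 -c "from station import env; print(env.hand_in())"
```

```text
the job is handed in; nothing more can be done
None
```

The job is handed in: three slips clamp the pot firmly against the backstop, with the jaw stopped at about 28 mm of its 36 mm travel under a steady push of about 11 N, and the fourth slip still stands in the rack.

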